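Clamp an oak rail in the routing jig with its two cam levers

TASK

Get the oak rail ready for routing in the jig. Using only a fingertip, first push on the rail's free end to slide it along the fence until it butts against the end stop; then, pushing on the two red-tipped cam levers, swing each one anticlockwise (seen from above) as far as it will go, so that both cams hold the rail tight against the fence. Do not lift the rail, and leave the tools lying about where they are.

Things in the scene. Friction and masses are not known exactly. Their poses are not given: they have to be found in the camera images.
- jig: White-faced jig board fixed to the bench, 300 x 510 x 18 mm; origin on the bench surface; x runs from the fence towards the loose lever ends, y from the end stop along the fence, z up. Nothing on it is higher than 52 mm above the bench. In this frame the fence face lies at x = -100 mm, the stop face at y = -170, the cam pivots at x = -11.3, y = -100 (a) and 110 (b). The rail lies between fence and cams
- stop_face (a point): middle of the face of the end stop (wooden block, 25 mm high above the board), against which the rail must butt; the face looks along the jig's +y
- fence_face (a point): middle of the face of the fence (wooden strip 440 mm long, 25 mm high above the board), against which the rail must be clamped; the face looks along the jig's +x
- rail_center (a point): centre of the loose oak rail: 360 mm long (its y axis, along the fence), 45 mm wide (x), 32 mm high, about 0.4 kg, lying on the board (its top is 50 mm above the bench), with a 45 mm wide, 16 mm deep notch across its top in the middle. It starts 18 to 45 mm short of the end stop and a few mm off the fence
- rail: the same rail; origin at the centre of its underside, same axes
- rail_push_end (a point): centre of the rail's free end face (the end away from the end stop), 34 mm above the bench: the place to push it towards the end stop, along the jig's -y
- rail_stop_end (a point): centre of the rail's other end face, which must meet the end stop
- rail_fence_0 (a point): mid-height of the rail's fence-side face at its end-stop end
- rail_fence_1 (a point): mid-height of the rail's fence-side face at its free end
- cam_a (a joint): angle (rad) of the cam lever nearer the end stop, growing anticlockwise from above. 0: it points along the jig's +x (loose); starts at 0 to 0.35; stop at 1.55, nearly along +y. Its 64 mm eccentric disc bites on a rail that lies on the fence from about 1.3 on, with a rising push of some 5 to 12 N at 100 mm from the pivot; it stays where it is left
- cam_b (a joint): the same for the other cam lever, nearer the rail's free end
- cam_a_pivot (a point): pivot of cam a, on top of the cam, 44 mm above the bench
- cam_b_pivot (a point): pivot of cam b, likewise
- cam_a_tip (a point): outer end of lever a, 125 mm from its pivot, at mid-height 33 mm above the bench; the lever is a straight bar 22 mm wide and 20 mm high (23 to 43 mm above the bench) with its outer 40 mm painted red and its end rounded
- cam_b_tip (a point): outer end of lever b, likewise
- pencil: red carpenter's pencil, 180 mm, lying on the jig board near the end-stop edge; leave alone
- wedge: small wooden offcut, 40 x 24 x 18 mm, on the far corner of the jig board; leave alone
- tape: roll of tape, 110 mm across, 48 mm high, on the bench; leave alone
- folding_rule: folded rule, 240 x 17 x 16 mm, on the bench; leave alone
- mallet: wooden mallet lying on the bench, 60 mm high; leave alone
- chisel: chisel lying on the bench, 270 mm long; leave alone
- glue: white glue bottle, 190 mm high, on the bench; leave alone
- square: try square lying on the bench, blade 170 mm; leave alone

How it is judged:
By the outcome, as a careful person would: the job done as asked, in the order asked, and still so for the second after the job is handed in, with the robot touching nothing.
It also fails if it takes over 67 s, if anything falls off the work surface, if the arm or the gripper's body presses on something with over 40 N, if the wrist force passes 120 N, or if a joint passes its speed limit or range.

ROBOT

A 7-joint arm with a two-finger parallel gripper is mounted at the origin on the work surface. World frame = base frame: x ahead of the robot, y to its left, z up, the work surface at z = 0. Lengths are in mm, angles in rad, forces in N, time in s.
With the tool pointing down it reaches from about 400 to 875 mm from the base axis. Payload 4.4 kg.
Tool frame: the origin (TCP) lies at the very end of the fingers, on their centre line; the grasp point (between the pads) lies 19 mm behind it; z points along the fingers, y is the direction in which the jaws open and shut (so a half turn about z gives the same grasp; the last joint's range is limited). The gripper opens to 85 mm and grips with 20 to 120 N. Pads are 22 mm wide; open, the fingers measure 114 mm over their backs; the gripper's body (76 mm by 85 mm) begins 54 mm behind the grasp point. The pads swing forward as they close: fully open they stand 13 mm farther back than shut.
Start: joints at [-1.344, 0.628, 0.038, 1.517, -0.027, 0.996, -0.02], TCP at [187.588, 622.357, 231.313] pointing down, gripper open.
Joint ranges: [-3.06, 3.06], [-0.37, 2.12], [-1.25, 1.32], [0.18, 2.47], [-1.1, 4.24], [0.23, 1.98], [-2.94, 2.94]. Speed limits (rad/s): [2.57, 2.57, 3.14, 3.14, 3.14, 3.14, 3.14].

INTERFACE

Orientations are given as [roll, pitch, yaw] about the fixed x, y, z axes, in that order (R = Rz(yaw) Ry(pitch) Rx(roll)).
In Python, from cell import read_state, get_image, finish_job gives the robot as it stands.
- The arm moves only by the tool carry_out, never from a script. Its argument "series" is a list that holds one entry, the list of rows, each a list of 7 numbers: the shift along the tool's x, y, z in cm, then the turn, a rotation vector about the tool's x, y, z in rad, then the finger opening in cm, from 0 to 8.54. In form: [[[x, y, z, wx, wy, wz, grip], ...]]. A call has 1 to 5 rows; each row is the pose to reach, as a shift and turn from the pose commanded when the call began, along the tool's axes at that moment; what a row does not reach only later rows make up. A row lasts 1/12 s, in which the tool goes at most 41.7 mm and 7.16 degrees, less where a joint would pass 70% of its speed; a pose out of reach is approached as far as the arm can. A call with a gripper value outside its range is refused whole. The fingers move at their own pace and stop on an object; the grip force is fixed at half the most. Time passes only in rows, so rows that repeat a pose let the fingers close. It gives the time, the measured TCP pose, the force and the opening at its end, in the units of the state.
- read_state(): the state, without advancing time (a new reading comes with each control period).
- get_image(name): name is "scene" or "top" or "wrist"; returns a dict with "img" (480x640x3 uint8, blue, green, red), "z_map" (480x640 float32, mm along the optical axis (not along the pixel's ray), 0 where there is no reading), "mtx" (3x3 intrinsics, pixels), "dist" ([k1, k2, p1, p2, k3] as OpenCV has them; the pictures are not rectified), "T" (4x4, takes a point from camera to world coordinates); the wrist camera has in their place "T_tool_cam" (4x4, takes a point from camera to tool coordinates, whose origin is the TCP and whose axes are the flange's). Camera axes: x right, y down, z forward; pixel columns grow to the right and rows downward; lengths in mm; the calibration is good to about 2 mm. A picture is of the moment at which its call begins: read the wrist's pose just before it.
- finish_job(): hands the job in, once; it reports no verdict.
The state is a dict: "clock": time; "qpos": joint angles; "qd": joint speeds; "tau": joint torques, N m; "eef_pos": TCP position; "tool_rot": TCP orientation; "force": force on the tool from outside, world axes, zero at the start; "torque": the same for the moment, N m; "width": finger opening in mm.
Only numpy, scipy, OpenCV 4.12 (cv2) and the standard library are available. Lean on these libraries where they do the work, as an engineer would, in place of code of your own. Each camera call takes 0.05 s, during which the arm holds its last target.

## Working session

There is one attempt and no reset: what is moved stays moved. The work goes in short steps, Python scripts to look and compute and a tool call to move; the robot and the scene stay as the last step left them, time stands still between calls to the robot, and variables do not carry over. Pictures are saved under pics/ and viewed, and the job is handed in when it is done.

Besides the shell and the picture viewer there is one more tool, called after "Request:" by a JSON object that holds its "name" and its "arguments". carry_out: Moves the arm, as the interface text tells. Its arguments: {"type":"object","properties":{"series":{"type":"array","items":{"type":"array","items":{"type":"array","items":{"type":"number"}}}}},"required":["series"]}

```bash
mkdir -p pics; ls
cat > h.py <<'E'
import numpy as np,cv2
from cell import read_state,get_image,finish_job
from scipy.spatial.transform import Rotation as Ro
def snap(n,f):
    d=get_image(n); cv2.imwrite('pics/'+f+'.png',d['img']); np.savez('pics/'+f+'.npz',**{k:v for k,v in d.items()}); return d
def px(d,u,v,z=None):
    """world point at pixel, on plane z or by depth"""
    p=cv2.undistortPoints(np.array([[[u,v]]],float),d['mtx'],d['dist'])[0,0]
    r=np.array([p[0],p[1],1]); T=d['T']
    if z is None: s=d['z_map'][int(round(v)),int(round(u))]
    else: s=(z-T[2,3])/(T[:3,:3]@r)[2]
    return T[:3,:3]@(r*s)+T[:3,3]
def proj(d,P):
    Ti=np.linalg.inv(d['T']); return cv2.projectPoints(np.array(P,float).reshape(-1,3),cv2.Rodrigues(Ti[:3,:3])[0],Ti[:3,3],d['mtx'],d['dist'])[0][:,0]
E
python3 - <<'E'
from h import *
for n in('scene','top'): d=snap(n,n+'0'); print(d['T'].round(2))
s=read_state(); print({k:np.round(v,3) for k,v in s.items()})
E
```

```text
pics
[[-7.90000e-01  5.20000e-01 -3.10000e-01  9.57240e+02]
 [ 6.10000e-01  6.80000e-01 -4.20000e-01  5.15630e+02]
 [-1.00000e-02 -5.20000e-01 -8.50000e-01  1.14578e+03]
 [ 0.00000e+00  0.00000e+00  0.00000e+00  1.00000e+00]]
[[-1.00000e-02 -9.90000e-01  1.70000e-01  3.08340e+02]
 [-1.00000e+00  1.00000e-02  1.00000e-02 -2.56000e+01]
 [-1.00000e-02 -1.70000e-01 -9.90000e-01  1.40979e+03]
 [ 0.00000e+00  0.00000e+00  0.00000e+00  1.00000e+00]]
{'clock': np.float64(0.1), 'qpos': array([-1.344,  0.629,  0.038,  1.518, -0.027,  0.996, -0.02 ]), 'qd': array([-0.   , -0.002,  0.001,  0.   ,  0.   , -0.   ,  0.002]), 'tau': array([ 3.0000e-03, -5.6453e+01,  1.2310e+00, -1.9397e+01,  1.1000e-02,
        5.0000e-03, -0.0000e+00]), 'eef_pos': array([187.403, 621.81 , 230.483]), 'tool_rot': array([-3.14 ,  0.   ,  2.849]), 'force': array([-0.762,  0.334,  0.571]), 'torque': array([-0.008, -0.037,  0.023]), 'width': np.float64(85.515)}
```

View pics/top0.png

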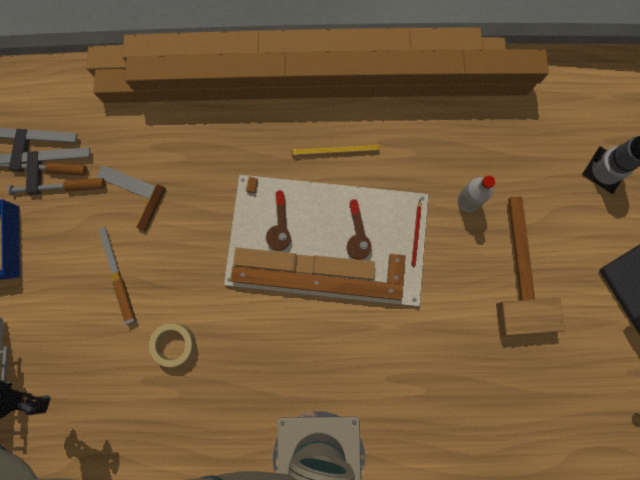

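View pics/scene0.png

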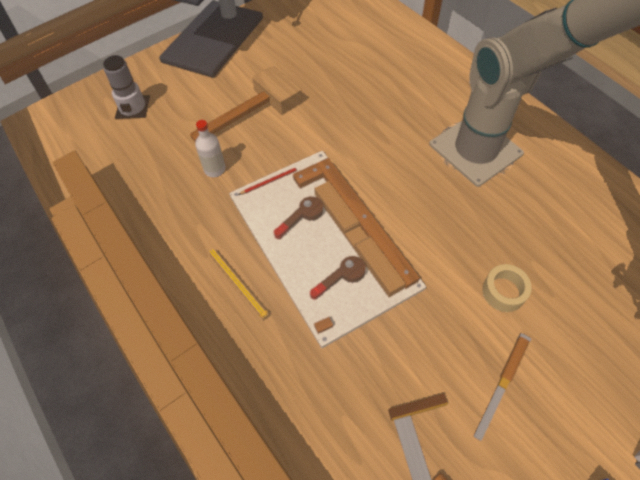

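The top view shows the board with corners near (241,176), (427,192), (420,303) and (227,288). The stop is at (397,268), the rail's free end at about (235,258), and the lever tips at (280,195) and (354,204).

Run:
```python
import cv2
a=cv2.imread('pics/top0.png'); c=a[165:315,220:435]
c=cv2.resize(c,None,fx=3.6,fy=3.6,interpolation=cv2.INTER_CUBIC); c=cv2.convertScaleAbs(c,alpha=1.4,beta=15)
cv2.imwrite('pics/c0.png',c)
```

```text
(no output)
```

View pics/c0.png

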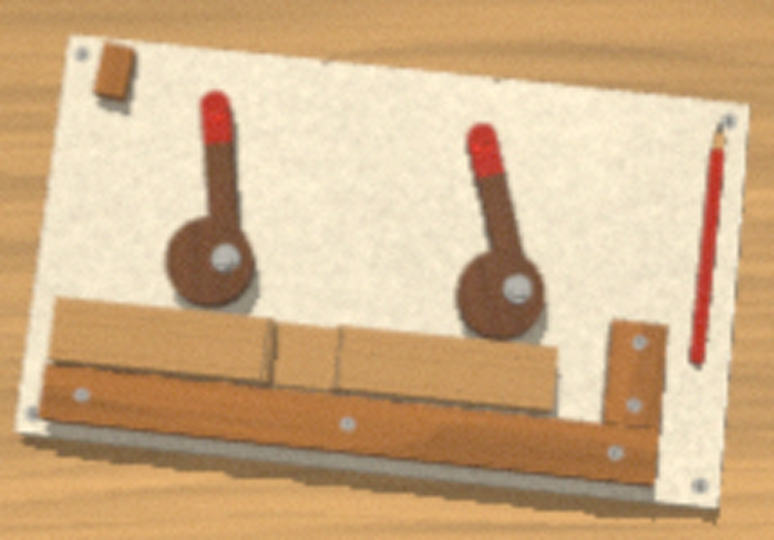

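```bash
cat >> h.py <<'E'
def cr(d,u,v,z): return px(d,220+(u+.5)/3.6-.5,165+(v+.5)/3.6-.5,z)
E
python3 - <<'E'
from h import *
d=dict(np.load('pics/top0.npz'))
def P(n,u,v,z): p=cr(d,u,v,z); print(n,p.round(1)); return p
c=[P('TL',71,36,18),P('TR',748,103,18),P('BR',718,507,18),P('BL',16,431,18)]
print([np.linalg.norm(c[i]-c[i-1]).round(1) for i in range(4)])
b=P('pb',226,257,44);a=P('pa',517,289,44); print(np.linalg.norm(a-b))
yj=(b-a)[:2];th=np.arctan2(yj[1],yj[0])-np.pi/2; print('yaw',th)
for i,j in((1,0),(2,3)): v=c[j]-c[i]; print(np.arctan2(v[1],v[0])-np.pi/2)
R=np.array([[np.cos(th),-np.sin(th)],[np.sin(th),np.cos(th)]])
o=(a+b)[:2]/2-R@[-11.3,5]; print('o',o, 'board c',np.mean(c,0))
J=lambda p:(R.T@(p[:2]-o)).round(1)
for n,u,v,z in [('tipb',214,91,43),('tipa',481,124,43),('rail fe',54,297,50),('rail fe fence',52,362,50),('rail stop e',558,348,50),('rail stop fence',555,410,50),('stop top',611,322,43),('stop bot',605,420,43),('fence end l',45,365,43),('fence r',657,428,43),('wedge',113,70,36),('pencil',697,362,25)]:
    p=P(n,u,v,z); print('   ',J(p))
for q in c: print(J(q))
# depth checks
for n,u,v in [('rail',160,330),('board',350,200),('stop',640,370),('cam',200,260)]:
    print(n,px(d,220+u/3.6,165+v/3.6).round(1))
E
```

```text
TL [734.2 202.5  18. ]
TR [ 674.9 -300.1   18. ]
BR [ 377.8 -265.    18. ]
BL [439.2 238.5  18. ]
[np.float64(297.2), np.float64(506.1), np.float64(299.2), np.float64(507.2)]
pb [559.8  84.4  44. ]
pa [ 533.5 -123.4   44. ]
209.48026893601005
yaw -0.1257273207481231
-0.11750277816592347
-0.12127263537325916
o [557.26312917 -25.85188599] board c [556.53964417 -30.99738614  18.        ]
tipb [683.1  93.2  43. ]
    [109.9 133.9]
tipa [ 655.3 -100.6   43. ]
    [106.7 -61.8]
rail fe [531.5 206.8  50. ]
    [-54.7 227.6]
rail fe fence [484.9 207.6  50. ]
    [-101.1  222.5]
rail stop e [ 489.9 -150.9   50. ]
    [ -51.2 -132.5]
rail stop fence [ 445.9 -147.5   50. ]
    [ -95.2 -134.6]
stop top [ 508.9 -189.8   43. ]
    [ -27.4 -168.7]
stop bot [ 439.  -183.2   43. ]
    [ -97.6 -171. ]
fence end l [483.7 213.8  43. ]
    [-103.   228.5]
fence r [ 432.8 -219.8   43. ]
    [ -99.2 -208. ]
wedge [702.2 168.2  36. ]
    [119.5 210.7]
pencil [ 481.6 -252.9   25. ]
    [ -46.6 -234.8]
[146.9 248.8]
[ 151.1 -257.3]
[-148.  -259.7]
[-150.3  247.5]
rail [506.  130.1  48.6]
board [605.8  -5.4  13.3]
stop [ 473.4 -210.3   41.5]
cam [556.7 102.   45.4]
```

```bash
cat >> h.py <<'E'
TH=-0.122; O=np.array([557.2,-26.2])
RJ=np.array([[np.cos(TH),-np.sin(TH)],[np.sin(TH),np.cos(TH)]])
def j2w(x,y): return RJ@[x,y]+O
def w2j(p): return RJ.T@(np.array(p)[:2]-O)
def rel(targets,base=None):
    """targets: (jx,jy,z,dyaw rel. jig) -> rows in cm / rad from the current pose"""
    s=read_state(); p=s['eef_pos'] if base is None else base[0]; R=Ro.from_euler('xyz',s['tool_rot'] if base is None else base[1])
    for jx,jy,z,dy in targets:
        P=np.r_[j2w(jx,jy),z]; Rt=Ro.from_euler('xyz',[np.pi,0,np.pi+TH+dy])
        print((R.inv().apply(P-p)/10).round(2),(R.inv()*Rt).as_rotvec().round(3))
def st():
    s=read_state(); print('t',round(float(s['clock']),2),'jig',w2j(s['eef_pos']).round(1),'z',s['eef_pos'][2].round(1),'rot',s['tool_rot'].round(3),'F',s['force'].round(1),'w',round(float(s['width']),1),'q',np.round(s['qpos'],2))
E
python3 - <<'E'
from h import *
st(); rel([(-76,265,230,0),(-76,265,130,0)])
E
```

```text
t 0.1 jig [-445.9  598.2] z 230.5 rot [-3.14   0.     2.849] F [-0.8  0.3  0.6] w 85.5 q [-1.34  0.63  0.04  1.52 -0.03  1.   -0.02]
[-42.12 -26.55   0.09] [-0.002 -0.    -0.171]
[-42.12 -26.53  10.09] [-0.002 -0.    -0.171]
```

Request:
{"name": "carry_out", "arguments": {"series": [[[-42.1, -26.5, 0, 0, 0, -0.171, 0], [-42.1, -26.5, 0, 0, 0, -0.171, 0], [-42.1, -26.5, 0, 0, 0, -0.171, 0], [-42.1, -26.5, 0, 0, 0, -0.171, 0], [-42.1, -26.5, 0, 0, 0, -0.171, 0]]]}}

```text
clock: 0.52
eef_pos: [325.2, 463.3, 231.0]
tool_rot: [-3.141, -0.0, 3.02]
force: [0.7, 0.3, 0.6]
width: 25.6
```

Run:
```python
from h import *
st(); rel([(-76,265,230,0),(-76,265,130,0)])
```

```text
t 0.52 jig [-289.9  457.6] z 231.0 rot [-3.141 -0.     3.02 ] F [0.7 0.3 0.6] w 25.6 q [-1.    0.51 -0.01  1.76  0.01  0.88  0.44]
[-21.38 -19.27   0.11] [-0.001 -0.     0.001]
[-21.38 -19.27  10.11] [-0.001 -0.     0.001]
```

Request:
{"name": "carry_out", "arguments": {"series": [[[-21.4, -19.3, 0, 0, 0, 0, 0], [-21.4, -19.3, 0, 0, 0, 0, 0], [-21.4, -19.3, 0, 0, 0, 0, 0], [-21.4, -19.3, 0, 0, 0, 0, 0], [-21.4, -19.3, 0, 0, 0, 0, 0]]]}}

```text
clock: 0.93
eef_pos: [461.8, 306.0, 231.1]
tool_rot: [-3.141, -0.0, 3.02]
force: [0.3, 0.2, 0.9]
width: -0.1
```

Run:
```python
from h import *
st(); rel([(-76,265,100,0),(-76,265,32,0)])
```

```text
t 0.93 jig [-135.1  318.1] z 231.1 rot [-3.141 -0.     3.02 ] F [0.3 0.2 0.9] w -0.1 q [-0.64  0.49  0.    1.79 -0.    0.86  0.81]
[-5.92 -5.31 13.11] [-0. -0.  0.]
[-5.92 -5.31 19.91] [-0. -0.  0.]
```

Come down to 80 mm, then look with the wrist camera.

Request:
{"name": "carry_out", "arguments": {"series": [[[-5.9, -5.3, 6, 0, 0, 0, 0], [-5.9, -5.3, 12, 0, 0, 0, 0], [-5.9, -5.3, 15, 0, 0, 0, 0], [-5.9, -5.3, 15, 0, 0, 0, 0], [-5.9, -5.3, 15, 0, 0, 0, 0]]]}}

```text
clock: 1.35
eef_pos: [510.6, 243.3, 75.4]
tool_rot: [-3.134, -0.008, 3.016]
force: [0.5, -0.6, -0.4]
width: 0.1
```

Run:
```python
from h import *
st(); rel([(-76,265,31,0)])
d=get_image('wrist'); cv2.imwrite('pics/w1.png',d['img'])
d=snap('top','top1'); c=d['img'][165:315,220:435]
cv2.imwrite('pics/c1.png',cv2.resize(c,None,fx=3.6,fy=3.6,interpolation=cv2.INTER_CUBIC))
```

```text
t 1.35 jig [-79.  261.9] z 75.4 rot [-3.134 -0.008  3.016] F [ 0.5 -0.6 -0.4] w 0.1 q [-0.49  0.73 -0.    1.87  0.01  0.55  0.94]
[-0.34  0.35  4.43] [-0.007 -0.008 -0.003]
```

View pics/w1.png

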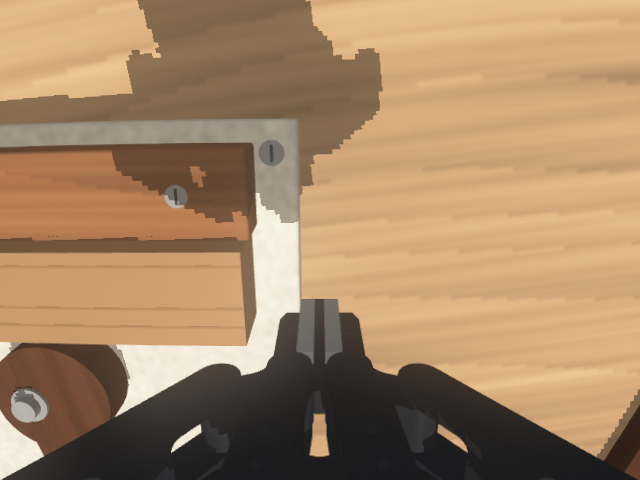

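View pics/c1.png

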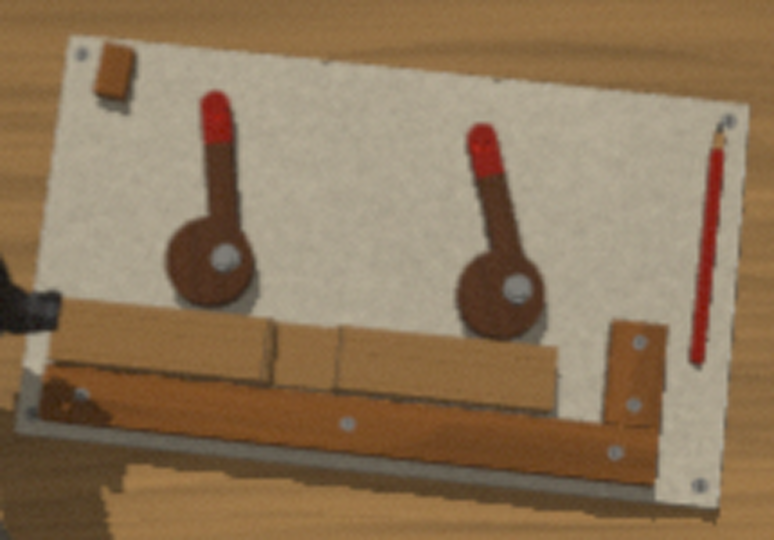

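```bash
cat >> h.py <<'E'
def wsnap(f):
    s=read_state(); d=dict(get_image('wrist')); T=np.eye(4); T[:3,:3]=Ro.from_euler('xyz',s['tool_rot']).as_matrix(); T[:3,3]=s['eef_pos']
    d['T']=T@d['T_tool_cam']; cv2.imwrite('pics/'+f+'.png',d['img']); return d
E
python3 - <<'E'
from h import *
d=wsnap('w2'); st()
for n,u,v,z in [('end fence',238,253,50),('end cam',248,345,50),('rail fence far',5,252,50),('fence end',248,240,43),('fence far',5,237,43),('piv b',28,405,44),('board corner',298,120,18)]:
    p=px(d,u,v,z); print(n,p.round(1),w2j(p).round(1), px(d,u,v)[2].round(1))
rel([(-76,258,31,0)])
E
```

```text
t 1.5 jig [-77.6 267.4] z 81.5 rot [-3.142e+00 -1.000e-03  3.020e+00] F [0.5 0.2 0.8] w -0.0 q [-0.5   0.72 -0.01  1.87  0.01  0.55  0.94]
end fence [492.2 214.4  50. ] [-93.8 230.9] 39.8
end cam [537.4 210.6  50. ] [-48.5 232.6] 18.9
rail fence far [479.  109.2  50. ] [-94.1 124.9] 50.2
fence end [489.1 218.2  43. ] [-97.4 234.3] 18.1
fence far [473.7 105.8  43. ] [-98.9 120.9] 33.4
piv b [565.5  84.   44. ] [ -5.2 110.4] 49.6
board corner [441.9 245.8  18. ] [-147.5  256. ] -0.9
[-0.16 -0.94  5.05] [-0.    -0.001  0.   ]
```

Request:
{"name": "carry_out", "arguments": {"series": [[[-0.1, 0, 3, 0, 0, 0, 0], [-0.1, 0, 5, 0, 0, 0, 0], [-0.1, -0.5, 5.1, 0, 0, 0, 0], [-0.1, -0.8, 5.1, 0, 0, 0, 0], [-0.1, -0.8, 5.1, 0, 0, 0, 0]]]}}

```text
clock: 1.92
eef_pos: [514.1, 240.2, 32.7]
tool_rot: [3.14, 0.003, 3.02]
force: [-0.2, 0.0, 0.5]
width: -0.2
```

Run:
```python
from h import *
st(); d=wsnap('w3')
```

```text
t 1.92 jig [-75.2 259.2] z 32.7 rot [3.14e+00 3.00e-03 3.02e+00] F [-0.2  0.   0.5] w -0.2 q [-0.48  0.8  -0.01  1.9   0.01  0.45  0.95]
```

View pics/w3.png

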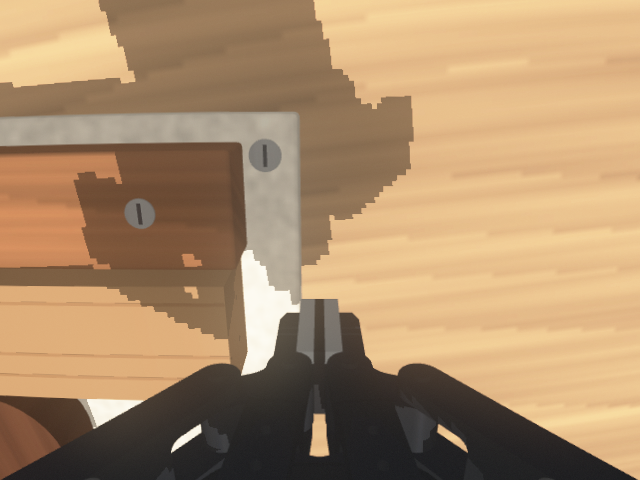

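Request:
{"name": "carry_out", "arguments": {"series": [[[-0.3, -0.6, 0.1, 0, 0, 0, 0], [-0.3, -1.2, 0.1, 0, 0, 0, 0], [-0.3, -1.8, 0.1, 0, 0, 0, 0], [-0.3, -2.3, 0.1, 0, 0, 0, 0], [-0.3, -2.6, 0.1, 0, 0, 0, 0]]]}}

```text
clock: 2.38
eef_pos: [513.5, 213.7, 29.8]
tool_rot: [3.14, 0.001, 3.019]
force: [0.7, 3.0, 1.2]
width: 0.1
```

Request:
{"name": "carry_out", "arguments": {"series": [[[0, -0.5, 0, 0, 0, 0, 0], [0, -1.0, 0, 0, 0, 0, 0], [0, -1.4, 0, 0, 0, 0, 0], [0, -1.7, 0, 0, 0, 0, 0], [0, -1.8, 0, 0, 0, 0, 0]]]}}

```text
clock: 2.8
eef_pos: [510.6, 195.2, 29.2]
tool_rot: [-3.141, -0.0, 3.019]
force: [0.4, 2.1, 2.1]
width: -0.2
```

Run:
```python
from h import *
st()
d=snap('top','top2'); c=d['img'][165:315,220:435]
cv2.imwrite('pics/c2.png',cv2.resize(c,None,fx=3.6,fy=3.6,interpolation=cv2.INTER_CUBIC))
```

```text
t 2.8 jig [-73.2 214.1] z 29.2 rot [-3.141 -0.     3.019] F [0.4 2.1 2.1] w -0.2 q [-0.41  0.79 -0.02  1.95  0.03  0.4   1.  ]
```

View pics/c2.png

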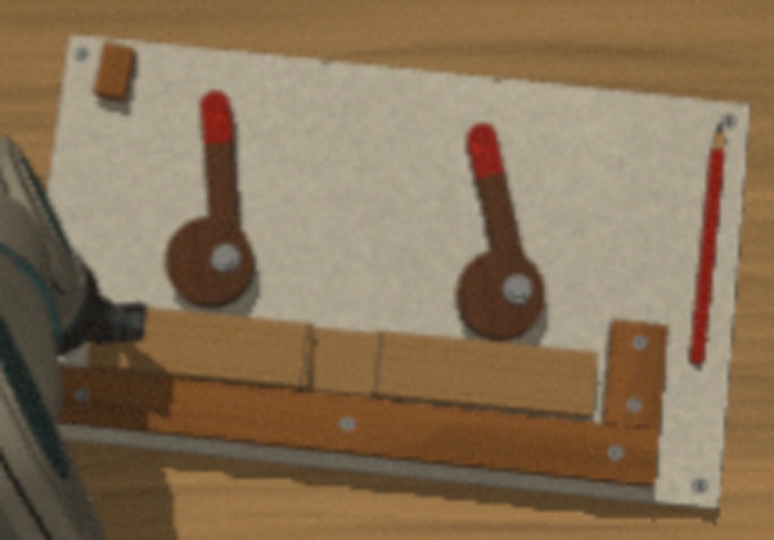

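The rail has slid and its end is at u≈598, against a stop face at about 607. That leaves about 7 mm.

Request:
{"name": "carry_out", "arguments": {"series": [[[0, -0.2, 0, 0, 0, 0, 0], [0, -0.4, 0, 0, 0, 0, 0], [0, -0.5, 0, 0, 0, 0, 0], [0, -0.6, 0, 0, 0, 0, 0], [0, -0.7, 0, 0, 0, 0, 0]]]}}

```text
clock: 3.27
eef_pos: [509.7, 189.0, 29.2]
tool_rot: [-3.141, -0.0, 3.02]
force: [0.4, 2.3, 1.5]
width: -0.1
```

Request:
{"name": "carry_out", "arguments": {"series": [[[0, -0.1, 0, 0, 0, 0, 0], [0, -0.2, 0, 0, 0, 0, 0], [0, -0.2, 0, 0, 0, 0, 0], [0, -0.2, 0, 0, 0, 0, 0]]]}}

```text
clock: 3.6
eef_pos: [509.4, 186.6, 29.2]
tool_rot: [-3.141, -0.001, 3.02]
force: [0.7, 0.2, 0.8]
width: -0.4
```

Request:
{"name": "carry_out", "arguments": {"series": [[[0, -0.1, 0, 0, 0, 0, 0], [0, -0.2, 0, 0, 0, 0, 0], [0, -0.2, 0, 0, 0, 0, 0]]]}}

```text
clock: 3.85
eef_pos: [509.8, 186.4, 29.3]
tool_rot: [3.14, 0.001, 3.021]
force: [1.3, 5.0, -1.2]
width: 0.1
```

Request:
{"name": "carry_out", "arguments": {"series": [[[0, -0.2, 0, 0, 0, 0, 0], [0, -0.3, 0, 0, 0, 0, 0], [0, -0.3, 0, 0, 0, 0, 0]]]}}

```text
clock: 4.1
eef_pos: [510.6, 186.1, 29.8]
tool_rot: [3.136, 0.003, 3.022]
force: [0.9, 10.0, -1.3]
width: -0.1
```

Run:
```python
from h import *
st()
d=snap('top','top3'); c=d['img'][165:315,220:435]
cv2.imwrite('pics/c3.png',cv2.resize(c,None,fx=3.6,fy=3.6,interpolation=cv2.INTER_CUBIC))
```

```text
t 4.1 jig [-72.1 205. ] z 29.8 rot [3.136e+00 3.000e-03 3.022e+00] F [ 0.9 10.  -1.3] w -0.1 q [-0.38  0.78 -0.02  1.97  0.03  0.39  1.02]
```

View pics/c3.png

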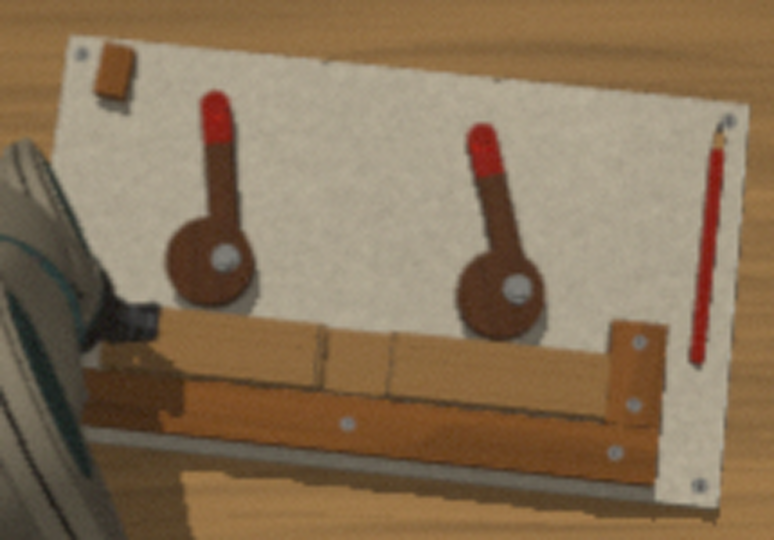

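The rail is butted: there is no gap at (607,380), the force is 10 N, and the finger at y=205 agrees with a rail end at 190 plus half a finger. Next I retreat and go to lever b.

Request:
{"name": "carry_out", "arguments": {"series": [[[0, 1.5, 0, 0, 0, 0, 0], [0, 2.5, 0, 0, 0, 0, 0], [0, 2.5, -3, 0, 0, 0, 0], [0, 2.5, -6, 0, 0, 0, 0], [0, 2.5, -7, 0, 0, 0, 0]]]}}

```text
clock: 4.57
eef_pos: [513.4, 207.1, 102.2]
tool_rot: [3.141, 0.003, 3.02]
force: [0.1, 0.2, -0.0]
width: 0.0
```

```bash
cat >> h.py <<'E'
PV={'a':(-11.3,-100.),'b':(-11.3,110.)}
def lev(c,phi,gap=0,r=103,z=30,half=15):
    u=np.array([np.cos(phi),np.sin(phi)]); n=np.array([-u[1],u[0]])
    p=np.array(PV[c])+r*u-(11+half+gap)*n; return (*p,z,phi)
E
python3 - <<'E'
from h import *
st(); rel([lev('b',.2,12,z=95),lev('b',.2,12,z=30)])
E
```

```text
t 4.57 jig [-71.8 226.2] z 102.2 rot [3.141e+00 3.000e-03 3.020e+00] F [ 0.1  0.2 -0. ] w 0.0 q [-0.42  0.67 -0.02  1.91  0.02  0.56  1.  ]
[-16.9  -13.3    0.76] [ 0.001  0.003 -0.2  ]
[-16.88 -13.31   7.26] [ 0.001  0.003 -0.2  ]
```

Request:
{"name": "carry_out", "arguments": {"series": [[[-16.9, -13.3, 0.7, 0, 0, -0.2, 0], [-16.9, -13.3, 0.7, 0, 0, -0.2, 0], [-16.9, -13.3, 0.7, 0, 0, -0.2, 0], [-16.9, -13.3, 0.7, 0, 0, -0.2, 0], [-16.9, -13.3, 0.7, 0, 0, -0.2, 0]]]}}

```text
clock: 4.98
eef_pos: [659.3, 56.6, 92.2]
tool_rot: [-3.141, -0.002, -3.064]
force: [0.7, 0.2, -0.1]
width: 0.1
```

Request:
{"name": "carry_out", "arguments": {"series": [[[0, 0, 0, 0, 0, 0, 0], [0, 0, 0, 0, 0, 0, 0]]]}}

```text
clock: 5.15
eef_pos: [659.6, 54.4, 91.5]
tool_rot: [-3.139, -0.001, -3.07]
force: [-0.4, 1.0, 0.0]
width: 0.3
```

Run:
```python
from h import *
st(); rel([lev('b',.2,12,z=30)])
d=snap('top','top4'); c=d['img'][165:315,220:435]
cv2.imwrite('pics/c4.png',cv2.resize(c,None,fx=3.6,fy=3.6,interpolation=cv2.INTER_CUBIC))
d=wsnap('w4')
for u,v in [(0,0)]: pass
T=np.array([[*j2w(-11.3,110),44],[*j2w(*(np.array([-11.3,110])+125*np.array([np.cos(.2),np.sin(.2)]))),43]]); print(proj(d,T))
```

```text
t 5.15 jig [91.8 92.4] z 91.5 rot [-3.139e+00 -1.000e-03 -3.070e+00] F [-0.4  1.   0. ] w 0.3 q [-0.07  0.81 -0.1   1.59  0.11  0.75  1.42]
[-0.55 -0.01  6.15] [-0.003 -0.001 -0.006]
[[400.67485817  54.2961319 ]
 [387.43425372 321.44455599]]
```

View pics/w4.png

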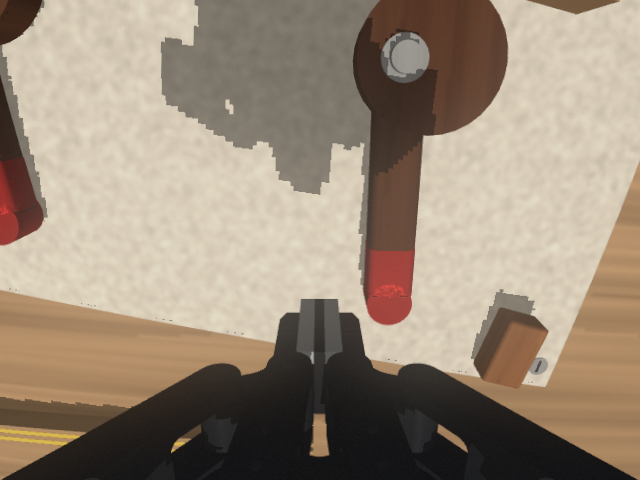

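View pics/c4.png

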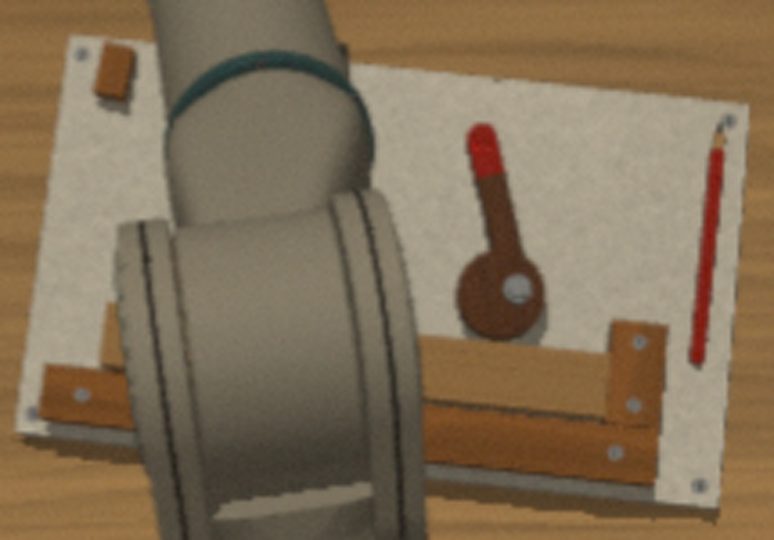

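The wrist view puts pivot b at (405,56) and the tip end at (389,323). The model predicted (401,54) and (387,321), so they agree. Going down now.

Request:
{"name": "carry_out", "arguments": {"series": [[[-0.5, 0, 3, 0, 0, 0, 0], [-0.5, 0, 6, 0, 0, 0, 0], [-0.5, 0, 6.1, 0, 0, 0, 0], [-0.5, 0, 6.1, 0, 0, 0, 0]]]}}

```text
clock: 5.58
eef_pos: [661.1, 61.2, 30.0]
tool_rot: [3.141, -0.005, -3.061]
force: [0.3, -0.8, 1.0]
width: -0.0
```

Run:
```python
from h import *
st(); rel([lev('b',.2,4),lev('b',.25),lev('b',.34),lev('b',.43),lev('b',.52)])
```

```text
t 5.58 jig [92.5 99.4] z 30.0 rot [ 3.141 -0.005 -3.061] F [ 0.3 -0.8  1. ] w -0.0 q [-0.08  0.9  -0.1   1.6   0.12  0.65  1.41]
[-0.34  0.1  -0.  ] [ 0.    -0.005  0.003]
[-0.46  1.02 -0.  ] [ 0.    -0.005 -0.047]
[-0.61  1.96 -0.  ] [ 0.001 -0.005 -0.137]
[-0.67  2.92 -0.  ] [ 0.001 -0.005 -0.227]
[-0.65  3.87 -0.  ] [ 0.001 -0.005 -0.317]
```

Request:
{"name": "carry_out", "arguments": {"series": [[[0, 0, 0, 0, 0, 0, 0], [0, 0, 0, 0, 0, 0, 0], [0, 0, 0, 0, 0, 0, 0], [0, 0, 0, 0, 0, 0, 0]]]}}

```text
clock: 5.92
eef_pos: [664.7, 59.8, 33.1]
tool_rot: [3.142, 0.002, -3.063]
force: [-0.2, 0.0, 0.2]
width: -0.2
```

Run:
```python
from h import *
st(); rel([lev('b',.2,4),lev('b',.25),lev('b',.34),lev('b',.43),lev('b',.52)])
```

```text
t 5.92 jig [96.2 98.5] z 33.1 rot [ 3.142e+00  2.000e-03 -3.063e+00] F [-0.2  0.   0.2] w -0.2 q [-0.08  0.89 -0.1   1.6   0.12  0.65  1.41]
[0.01 0.27 0.31] [0.    0.002 0.   ]
[-0.11  1.18  0.31] [ 0.     0.002 -0.05 ]
[-0.26  2.13  0.31] [-0.     0.002 -0.14 ]
[-0.32  3.08  0.31] [-0.     0.002 -0.23 ]
[-0.29  4.04  0.31] [-0.     0.002 -0.32 ]
```

Request:
{"name": "carry_out", "arguments": {"series": [[[0, 0.3, 0.3, 0, 0, 0, 0], [-0.1, 1.2, 0.3, 0, 0, -0.05, 0], [-0.25, 2.1, 0.3, 0, 0, -0.14, 0], [-0.3, 3.1, 0.3, 0, 0, -0.23, 0], [-0.3, 4.0, 0.3, 0, 0, -0.32, 0]]]}}

```text
clock: 6.33
eef_pos: [663.9, 100.4, 28.6]
tool_rot: [-3.141, 0.0, -2.737]
force: [-0.2, -1.2, 0.2]
width: -0.0
```

```bash
cat >> h.py <<'E'
def relC(b,targets):
    rel(targets,(np.r_[j2w(b[0],b[1]),b[2]],[np.pi,0,np.pi+TH+b[3]]))
E
python3 - <<'E'
from h import *
st(); print(lev('b',.52)); relC(lev('b',.52),[lev('b',.52+.09*i) for i in range(1,6)])
E
```

```text
t 6.33 jig [ 90.5 138.7] z 28.6 rot [-3.141  0.    -2.737] F [-0.2 -1.2  0.2] w -0.0 q [-0.09  0.91 -0.17  1.58  0.22  0.67  1.6 ]
(np.float64(91.0042590907351), np.float64(138.61535552628598), 30, 0.52)
[-0.19  0.94  0.  ] [ 0.    0.   -0.09]
[-0.3   1.89  0.  ] [ 0.    0.   -0.18]
[-0.32  2.84  0.  ] [ 0.    0.   -0.27]
[-0.26  3.8   0.  ] [ 0.    0.   -0.36]
[-0.11  4.74  0.  ] [ 0.    0.   -0.45]
```

Request:
{"name": "carry_out", "arguments": {"series": [[[-0.2, 0.9, 0, 0, 0, -0.09, 0], [-0.3, 1.9, 0, 0, 0, -0.18, 0], [-0.3, 2.8, 0, 0, 0, -0.27, 0], [-0.3, 3.8, 0, 0, 0, -0.36, 0], [-0.1, 4.7, 0, 0, 0, -0.45, 0]]]}}

```text
clock: 6.75
eef_pos: [647.1, 144.3, 28.7]
tool_rot: [-3.14, 0.001, -2.286]
force: [1.9, -0.6, -0.5]
width: -0.2
```

Run:
```python
from h import *
st(); print(lev('b',.97)); relC(lev('b',.97),[lev('b',.97+.06*i) for i in range(1,6)])
```

```text
t 6.75 jig [ 68.4 180.2] z 28.7 rot [-3.140e+00  1.000e-03 -2.286e+00] F [ 1.9 -0.6 -0.5] w -0.2 q [-0.1   0.91 -0.28  1.61  0.36  0.67  1.86]
(np.float64(68.3728802563162), np.float64(180.26544066369112), 30, 0.97)
[-0.14  0.62  0.  ] [ 0.    0.   -0.06]
[-0.24  1.25  0.  ] [ 0.    0.   -0.12]
[-0.3   1.89  0.  ] [ 0.    0.   -0.18]
[-0.32  2.52  0.  ] [ 0.    0.   -0.24]
[-0.31  3.16  0.  ] [ 0.   0.  -0.3]
```

Tracking is good. Continue to 1.27.

Request:
{"name": "carry_out", "arguments": {"series": [[[-0.1, 0.6, 0, 0, 0, -0.06, 0], [-0.2, 1.3, 0, 0, 0, -0.12, 0], [-0.3, 1.9, 0, 0, 0, -0.18, 0], [-0.3, 2.5, 0, 0, 0, -0.24, 0], [-0.3, 3.2, 0, 0, 0, -0.3, 0]]]}}

```text
clock: 7.17
eef_pos: [626.1, 167.2, 28.8]
tool_rot: [-3.138, 0.002, -1.989]
force: [4.1, -2.6, -1.0]
width: -0.3
```

Run:
```python
from h import *
st(); print(lev('b',1.27)); relC(lev('b',1.27),[lev('b',1.27+.05*i) for i in range(1,7)])
```

```text
t 7.17 jig [ 44.9 200.3] z 28.8 rot [-3.138e+00  2.000e-03 -1.989e+00] F [ 4.1 -2.6 -1. ] w -0.3 q [-0.1   0.9  -0.35  1.66  0.45  0.66  2.04]
(np.float64(44.04955215650983), np.float64(200.672085429165), 30, 1.27)
[-0.12  0.52  0.  ] [ 0.    0.   -0.05]
[-0.21  1.04  0.  ] [-0.   0.  -0.1]
[-0.27  1.57  0.  ] [ 0.    0.   -0.15]
[-0.31  2.1   0.  ] [ 0.   0.  -0.2]
[-0.32  2.63  0.  ] [ 0.    0.   -0.25]
[-0.31  3.16  0.  ] [ 0.   0.  -0.3]
```

Request:
{"name": "carry_out", "arguments": {"series": [[[-0.1, 0.5, 0, 0, 0, -0.05, 0], [-0.2, 1.0, 0, 0, 0, -0.1, 0], [-0.3, 1.6, 0, 0, 0, -0.15, 0], [-0.3, 2.1, 0, 0, 0, -0.2, 0], [-0.3, 2.5, 0, 0, 0, -0.25, 0]]]}}

```text
clock: 7.58
eef_pos: [606.6, 180.1, 29.1]
tool_rot: [-3.135, 0.002, -1.739]
force: [9.4, -0.2, -4.2]
width: -0.4
```

Request:
{"name": "carry_out", "arguments": {"series": [[[0, 0.2, 0, 0, 0, 0, 0], [0, 0.4, 0, 0, 0, -0.03, 0], [0, 0.4, 0, 0, 0, -0.03, 0]]]}}

```text
clock: 7.83
eef_pos: [603.0, 181.6, 29.3]
tool_rot: [-3.134, 0.004, -1.71]
force: [8.0, 0.8, -3.6]
width: 0.0
```

Run:
```python
from h import *
st(); print(lev('b',1.55))
```

```text
t 7.83 jig [ 20.1 211.8] z 29.3 rot [-3.134  0.004 -1.71 ] F [ 8.   0.8 -3.6] w 0.0 q [-0.1   0.89 -0.41  1.71  0.54  0.64  2.2 ]
(np.float64(16.8362451326418), np.float64(212.43706218862337), 30, 1.55)
```

Request:
{"name": "carry_out", "arguments": {"series": [[[0, 0.2, 0, 0, 0, 0, 0], [0, 0.4, 0, 0, 0, 0, 0], [0, 0.4, 0, 0, 0, 0, 0]]]}}

```text
clock: 8.08
eef_pos: [599.2, 182.6, 29.4]
tool_rot: [-3.134, 0.004, -1.711]
force: [8.3, 0.4, -3.8]
width: -0.1
```

Request:
{"name": "carry_out", "arguments": {"series": [[[0, 0.2, 0, 0, 0, 0, 0], [0, 0.3, 0, 0, 0, 0, 0], [0, 0.3, 0, 0, 0, 0, 0]]]}}

```text
clock: 8.33
eef_pos: [598.6, 182.7, 29.6]
tool_rot: [-3.13, 0.005, -1.712]
force: [12.4, -0.2, -7.6]
width: -0.1
```

Request:
{"name": "carry_out", "arguments": {"series": [[[0, 0.2, 0, 0, 0, 0, 0], [0, 0.3, 0, 0, 0, 0, 0], [0, 0.3, 0, 0, 0, 0, 0]]]}}

```text
clock: 8.58
eef_pos: [598.4, 182.7, 29.8]
tool_rot: [-3.126, 0.007, -1.713]
force: [18.2, -0.1, -10.0]
width: -0.3
```

The motion has stalled while the force rises from 8 to 18 N, so lever b is at its stop. Back off and lift.

Request:
{"name": "carry_out", "arguments": {"series": [[[0, -1.5, 0, 0, 0, 0, 0], [0, -3, 0, 0, 0, 0, 0], [0, -3, -3, 0, 0, 0, 0], [0, -3, -7, 0, 0, 0, 0], [0, -3, -8, 0, 0, 0, 0]]]}}

```text
clock: 9.0
eef_pos: [621.4, 180.2, 113.5]
tool_rot: [-3.135, 0.005, -1.711]
force: [-0.1, 1.2, 1.2]
width: -0.1
```

Request:
{"name": "carry_out", "arguments": {"series": [[[0, 0, -1, 0, 0, 0, 0], [0, 0, -1, 0, 0, 0, 0], [0, 0, -1, 0, 0, 0, 0]]]}}

```text
clock: 9.25
eef_pos: [618.2, 177.8, 118.2]
tool_rot: [3.141, -0.0, -1.712]
force: [-0.2, -0.3, 0.6]
width: -0.0
```

Run:
```python
from h import *
st(); 
def f(phi,gap,z,off): t=lev('a',phi,gap,z=z); return (*t[:3],phi+off)
rel([f(.31,12,110,0),f(.31,12,110,-np.pi),f(.31,12,110,-.5)])
d=wsnap('w5')
```

```text
t 9.25 jig [ 35.8 209.9] z 118.2 rot [ 3.141 -0.    -1.712] F [-0.2 -0.3  0.6] w -0.0 q [-0.04  0.79 -0.48  1.63  0.46  0.84  2.28]
[31.34 -6.88  0.83] [ 0.000e+00 -1.000e-03  1.241e+00]
[31.34 -6.88  0.83] [ 1.0e-03  0.0e+00 -1.9e+00]
[31.34 -6.88  0.83] [-0.000e+00 -1.000e-03  1.741e+00]
```

View pics/w5.png

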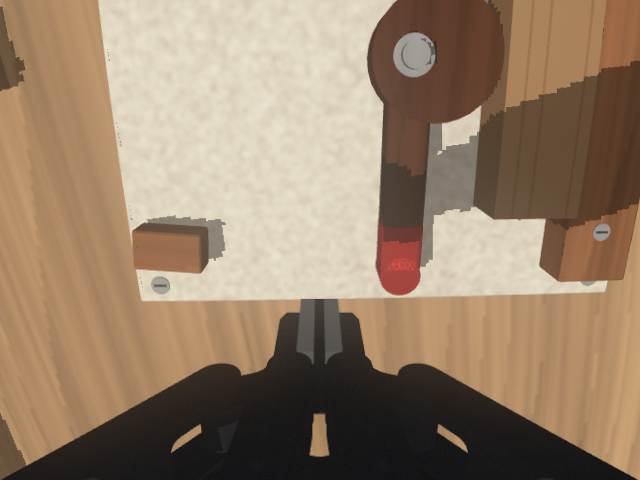

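The image shows lever b running parallel to the rail and fence, pivot (414,54) and tip (400,293). Now lever a.

Request:
{"name": "carry_out", "arguments": {"series": [[[31.3, -6.9, 0.8, 0, 0, 1.241, 0], [31.3, -6.9, 0.8, 0, 0, 1.241, 0], [31.3, -6.9, 0.8, 0, 0, 1.241, 0], [31.3, -6.9, 0.8, 0, 0, 1.241, 0], [31.3, -6.9, 0.8, 0, 0, 1.241, 0]]]}}

```text
clock: 9.72
eef_pos: [632.8, -32.0, 111.5]
tool_rot: [3.14, -0.002, -2.344]
force: [0.3, 0.5, 0.5]
width: 0.1
```

Run:
```python
from h import *
st(); rel([lev('a',.31,12,z=110)])
```

```text
t 9.72 jig [75.7  3.5] z 111.5 rot [ 3.140e+00 -2.000e-03 -2.344e+00] F [0.3 0.5 0.5] w 0.1 q [ 0.2   0.77 -0.33  1.66  0.33  0.77  2.09]
[ 7.24 -8.36  0.15] [ 0.001 -0.003  0.61 ]
```

Request:
{"name": "carry_out", "arguments": {"series": [[[7.2, -8.4, 0, 0, 0, 0.61, 0], [7.2, -8.4, 0, 0, 0, 0.61, 0], [7.2, -8.4, 0, 0, 0, 0.61, 0], [7.2, -8.4, 0, 0, 0, 0.61, 0], [7.2, -8.4, 0, 0, 0, 0.61, 0]]]}}

```text
clock: 10.13
eef_pos: [642.9, -144.1, 111.1]
tool_rot: [-3.141, -0.004, -2.96]
force: [0.3, 0.2, -0.6]
width: 0.3
```

Request:
{"name": "carry_out", "arguments": {"series": [[[0, 0, 0, 0, 0, 0, 0], [0, 0, 0, 0, 0, 0, 0], [0, 0, 0, 0, 0, 0, 0], [0, 0, 0, 0, 0, 0, 0]]]}}

```text
clock: 10.47
eef_pos: [644.3, -139.4, 112.7]
tool_rot: [3.141, -0.001, -2.945]
force: [-0.5, 0.0, -0.5]
width: 0.0
```

Run:
```python
from h import *
st(); rel([lev('a',.31,12,z=110),lev('a',.31,12,z=30)])
d=wsnap('w6')
T=np.array([[*j2w(-11.3,-100),44],[*j2w(*(np.array([-11.3,-100])+125*np.array([np.cos(.31),np.sin(.31)]))),43]]); print(proj(d,T))
```

```text
t 10.47 jig [ 100.2 -101.8] z 112.7 rot [ 3.141e+00 -1.000e-03 -2.945e+00] F [-0.5  0.  -0.5] w 0.0 q [ 0.28  0.78 -0.18  1.59  0.18  0.79  1.78]
[ 0.27 -0.23  0.27] [ 0.001 -0.001  0.008]
[ 0.26 -0.23  8.27] [ 0.001 -0.001  0.008]
[[398.39083096  38.23296448]
 [384.38849848 287.50711283]]
```

View pics/w6.png

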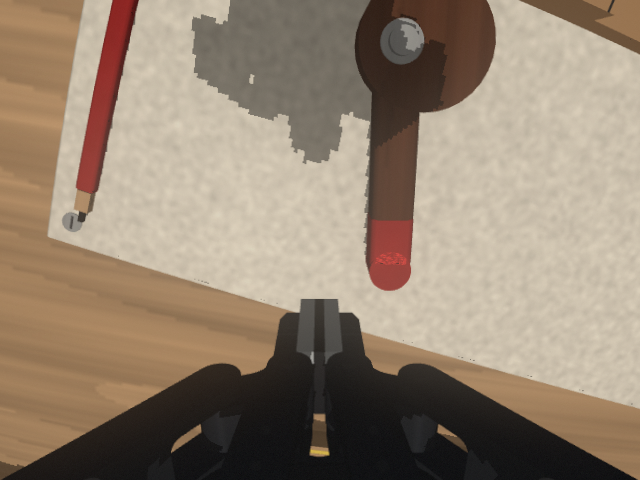

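Pivot a at (403,41) and the tip end at (390,290) are close to the prediction. Descend and push.

Request:
{"name": "carry_out", "arguments": {"series": [[[0.3, -0.2, 3, 0, 0, 0, 0], [0.3, -0.2, 6, 0, 0, 0, 0], [0.3, -0.2, 8.2, 0, 0, 0, 0], [0.3, -0.2, 8.2, 0, 0, 0, 0], [0.3, -0.2, 8.2, 0, 0, 0, 0]]]}}

```text
clock: 10.93
eef_pos: [641.2, -142.3, 30.4]
tool_rot: [3.14, -0.002, -2.947]
force: [-0.4, 0.5, 0.5]
width: 0.3
```

Request:
{"name": "carry_out", "arguments": {"series": [[[0, 0, 0, 0, 0, 0, 0], [0, 0, 0, 0, 0, 0, 0], [0, 0, 0, 0, 0, 0, 0]]]}}

```text
clock: 11.18
eef_pos: [643.4, -142.9, 33.2]
tool_rot: [-3.14, 0.003, -2.948]
force: [-0.5, 0.4, 0.3]
width: -0.3
```

Run:
```python
from h import *
st(); rel([lev('a',.32,4),lev('a',.36),lev('a',.44),lev('a',.53),lev('a',.62)])
relC(lev('a',.62),[lev('a',.62+.09*i) for i in range(1,6)])
```

```text
t 11.18 jig [  99.7 -105.3] z 33.2 rot [-3.140e+00  3.000e-03 -2.948e+00] F [-0.5  0.4  0.3] w -0.3 q [ 0.27  0.89 -0.16  1.62  0.21  0.64  1.77]
[0.08 1.   0.32] [-0.001  0.003 -0.005]
[-0.01  1.81  0.32] [-0.001  0.003 -0.045]
[-0.15  2.65  0.32] [-0.001  0.003 -0.125]
[-0.23  3.6   0.32] [-0.001  0.003 -0.215]
[-0.21  4.56  0.31] [-0.002  0.003 -0.305]
[-0.19  0.94  0.  ] [ 0.    0.   -0.09]
[-0.3   1.89  0.  ] [ 0.    0.   -0.18]
[-0.32  2.84  0.  ] [ 0.    0.   -0.27]
[-0.26  3.8   0.  ] [ 0.    0.   -0.36]
[-0.11  4.74  0.  ] [ 0.    0.   -0.45]
```

Request:
{"name": "carry_out", "arguments": {"series": [[[0.1, 1.0, 0.3, 0, 0, 0, 0], [0, 1.8, 0.3, 0, 0, -0.045, 0], [-0.15, 2.6, 0.3, 0, 0, -0.125, 0], [-0.2, 3.6, 0.3, 0, 0, -0.215, 0], [-0.2, 4.6, 0.3, 0, 0, -0.305, 0]]]}}

```text
clock: 11.6
eef_pos: [635.1, -96.4, 28.7]
tool_rot: [-3.141, -0.0, -2.636]
force: [-0.3, -1.9, 0.9]
width: 0.1
```

Request:
{"name": "carry_out", "arguments": {"series": [[[-0.2, 0.9, 0, 0, 0, -0.09, 0], [-0.3, 1.9, 0, 0, 0, -0.18, 0], [-0.3, 2.8, 0, 0, 0, -0.27, 0], [-0.3, 3.8, 0, 0, 0, -0.36, 0], [-0.1, 4.7, 0, 0, 0, -0.45, 0]]]}}

```text
clock: 12.02
eef_pos: [613.9, -54.0, 28.8]
tool_rot: [-3.14, 0.001, -2.186]
force: [0.8, -1.0, -1.0]
width: 0.4
```

Run:
```python
from h import *
st(); print(lev('a',1.07)); relC(lev('a',1.07),[lev('a',1.07+.05*i) for i in range(1,6)]); relC(lev('a',1.32),[lev('a',1.32+.05*i) for i in range(1,6)])
```

```text
t 12.02 jig [ 59.6 -20.7] z 28.8 rot [-3.140e+00  1.000e-03 -2.186e+00] F [ 0.8 -1.  -1. ] w 0.4 q [ 0.24  0.87 -0.33  1.75  0.45  0.6   2.17]
(np.float64(60.960008701080724), np.float64(-22.131578014449673), 30, 1.07)
[-0.12  0.52  0.  ] [ 0.    0.   -0.05]
[-0.21  1.04  0.  ] [ 0.   0.  -0.1]
[-0.27  1.57  0.  ] [-0.    0.   -0.15]
[-0.31  2.1   0.  ] [ 0.   0.  -0.2]
[-0.32  2.63  0.  ] [ 0.    0.   -0.25]
[-0.12  0.52  0.  ] [ 0.    0.   -0.05]
[-0.21  1.04  0.  ] [ 0.   0.  -0.1]
[-0.27  1.57  0.  ] [ 0.    0.   -0.15]
[-0.31  2.1   0.  ] [ 0.   0.  -0.2]
[-0.32  2.63  0.  ] [ 0.    0.   -0.25]
```

Request:
{"name": "carry_out", "arguments": {"series": [[[-0.1, 0.5, 0, 0, 0, -0.05, 0], [-0.2, 1.0, 0, 0, 0, -0.1, 0], [-0.3, 1.6, 0, 0, 0, -0.15, 0], [-0.3, 2.1, 0, 0, 0, -0.2, 0], [-0.3, 2.6, 0, 0, 0, -0.25, 0]]]}}

```text
clock: 12.43
eef_pos: [594.6, -36.4, 28.8]
tool_rot: [-3.14, 0.001, -1.938]
force: [1.7, -0.2, -0.8]
width: 0.1
```

Request:
{"name": "carry_out", "arguments": {"series": [[[-0.1, 0.5, 0, 0, 0, -0.05, 0], [-0.2, 1.0, 0, 0, 0, -0.1, 0], [-0.3, 1.6, 0, 0, 0, -0.15, 0], [-0.3, 2.1, 0, 0, 0, -0.2, 0], [-0.3, 2.5, 0, 0, 0, -0.23, 0]]]}}

```text
clock: 12.85
eef_pos: [574.9, -25.0, 29.2]
tool_rot: [-3.135, 0.002, -1.708]
force: [6.4, -2.3, -3.6]
width: -0.0
```

Run:
```python
from h import *
st(); print(lev('a',1.55))
```

```text
t 12.85 jig [17.4  3.4] z 29.2 rot [-3.135e+00  2.000e-03 -1.708e+00] F [ 6.4 -2.3 -3.6] w -0.0 q [ 0.26  0.84 -0.42  1.87  0.61  0.55  2.44]
(np.float64(16.8362451326418), np.float64(2.4370621886233717), 30, 1.55)
```

Request:
{"name": "carry_out", "arguments": {"series": [[[0, 0.2, 0, 0, 0, 0, 0], [0, 0.4, 0, 0, 0, 0, 0], [0, 0.4, 0, 0, 0, 0, 0]]]}}

```text
clock: 13.1
eef_pos: [573.1, -24.6, 29.5]
tool_rot: [-3.132, 0.003, -1.71]
force: [10.1, -2.3, -5.5]
width: 0.1
```

Request:
{"name": "carry_out", "arguments": {"series": [[[0, 0.2, 0, 0, 0, 0, 0], [0, 0.3, 0, 0, 0, 0, 0], [0, 0.3, 0, 0, 0, 0, 0]]]}}

```text
clock: 13.35
eef_pos: [572.9, -24.4, 29.8]
tool_rot: [-3.127, 0.004, -1.711]
force: [13.8, -2.0, -8.8]
width: 0.1
```

Request:
{"name": "carry_out", "arguments": {"series": [[[0, 0.2, 0, 0, 0, 0, 0], [0, 0.3, 0, 0, 0, 0, 0], [0, 0.3, 0, 0, 0, 0, 0]]]}}

```text
clock: 13.6
eef_pos: [572.7, -24.3, 30.2]
tool_rot: [-3.122, 0.005, -1.711]
force: [18.3, -4.4, -11.3]
width: 0.3
```

Request:
{"name": "carry_out", "arguments": {"series": [[[0, -1.5, 0, 0, 0, 0, 0], [0, -3, 0, 0, 0, 0, 0], [0, -3.5, -3, 0, 0, 0, 0], [0, -3.5, -7, 0, 0, 0, 0], [0, -3.5, -10, 0, 0, 0, 0]]]}}

```text
clock: 14.02
eef_pos: [597.1, -27.8, 130.3]
tool_rot: [-3.141, 0.001, -1.71]
force: [0.9, 0.0, -0.2]
width: -0.1
```

Request:
{"name": "carry_out", "arguments": {"series": [[[15, -10, -4, 0, 0, 0, 0], [15, -10, -8, 0, 0, 0, 0], [15, -20, -8, 0, 0, 0, 0], [15, -20, -8, 0, 0, 0, 0], [15, -20, -8, 0, 0, 0, 0]]]}}

```text
clock: 14.43
eef_pos: [727.4, -172.0, 193.0]
tool_rot: [-3.141, -0.0, -1.711]
force: [2.2, 0.4, -1.3]
width: -0.1
```

Request:
{"name": "carry_out", "arguments": {"series": [[[10, -15, -4, 0, 0, 0, 0], [10, -15, -4, 0, 0, 0, 0], [10, -15, -4, 0, 0, 0, 0], [10, -15, -4, 0, 0, 0, 0], [10, -15, -4, 0, 0, 0, 0]]]}}

```text
clock: 14.85
eef_pos: [832.8, -265.4, 221.9]
tool_rot: [-3.125, -0.009, -1.729]
force: [33.2, 88.2, 18.2]
width: 0.0
```

Run:
```python
from h import *
st()
d=snap('top','top5'); c=d['img'][165:315,220:435]
cv2.imwrite('pics/c5.png',cv2.resize(c,None,fx=3.6,fy=3.6,interpolation=cv2.INTER_CUBIC))
snap('scene','scene5')
```

```text
t 14.85 jig [ 302.6 -203.9] z 221.9 rot [-3.125 -0.009 -1.729] F [33.2 88.2 18.2] w 0.0 q [ 0.52  1.2  -1.25  0.59  1.12  1.69  2.94]
```

View pics/c5.png

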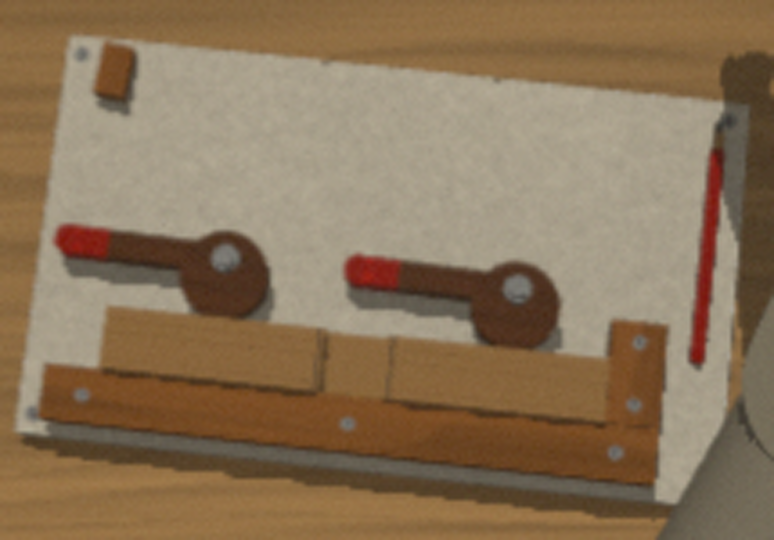

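View pics/scene5.png

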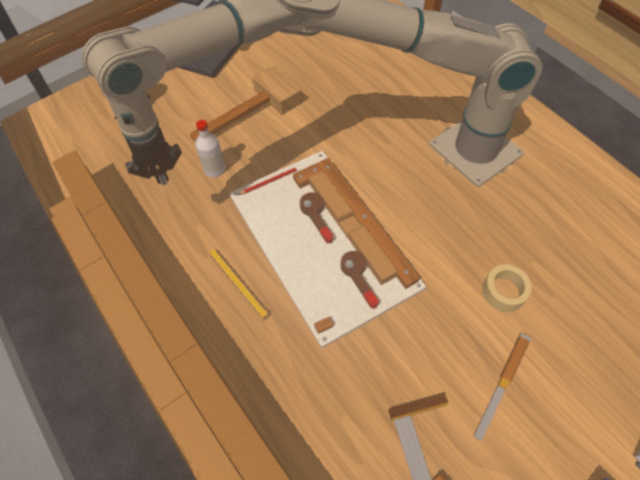

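A mistake of mine: the retreat went too far. Joints 3 and 7 reached their limits and the force reads about 95 N, with no contact visible. I'll back away from there gently.

Request:
{"name": "carry_out", "arguments": {"series": [[[-2, 2, 0, 0, 0, 0.05, 0]]]}}

```text
clock: 15.03
eef_pos: [817.4, -249.2, 219.5]
tool_rot: [-3.122, -0.007, -1.792]
force: [2.3, 0.4, 0.9]
width: 0.3
```

Run:
```python
from h import *
st(); s=read_state(); print(np.round(s['qpos'],4), np.round(s['tau'],1), np.round(s['torque'],2))
d=snap('top','top6')
```

```text
t 15.03 jig [ 285.4 -189.6] z 219.5 rot [-3.122 -0.007 -1.792] F [2.3 0.4 0.9] w 0.3 q [ 0.56  1.18 -1.24  0.73  1.08  1.64  2.8 ]
[ 0.5613  1.1777 -1.2417  0.7296  1.0837  1.6409  2.7975] [ -5.3 -70.7 -12.5 -14.7   0.6   1.2   3.2] [-0.01 -0.14  0.01]
```

View pics/top6.png

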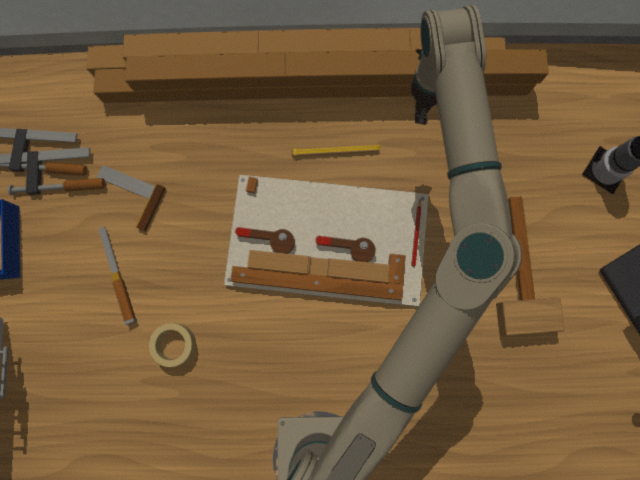

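Run:
```python
from h import *
rel([(60,-20,230,1.2)])
```

```text
[-13.87  23.01  -1.32] [-0.011 -0.003  0.29 ]
```

Request:
{"name": "carry_out", "arguments": {"series": [[[-2, 3, 0, 0, 0, 0.05, 0], [-4, 6, 0, 0, 0, 0.1, 0], [-6, 9, 0, 0, 0, 0.15, 0], [-8, 12, 0, 0, 0, 0.2, 0], [-9, 15, 0, 0, 0, 0.3, 0]]]}}

```text
clock: 15.5
eef_pos: [685.6, -118.4, 219.8]
tool_rot: [-3.123, 0.002, -2.073]
force: [0.7, 1.3, 1.0]
width: -0.2
```

Run:
```python
from h import *
st();rel([(-30,-20,260,1.2)])
```

```text
t 15.5 jig [138.6 -75.9] z 219.8 rot [-3.123e+00  2.000e-03 -2.073e+00] F [0.7 1.3 1. ] w -0.2 q [ 0.68  0.99 -1.24  1.39  0.94  1.4   2.09]
[ 1.07 17.66 -4.35] [-0.018  0.002 -0.01 ]
```

Request:
{"name": "carry_out", "arguments": {"series": [[[0, 3, -1, 0, 0, 0.05, 0], [0, 6, -2, 0, 0, 0.1, 0], [0, 9, -3, 0, 0, 0.2, 0], [0, 9, -4, 0, 0, 0.3, 0], [0, 9, -4, 0, 0, 0.4, 0]]]}}

```text
clock: 15.92
eef_pos: [607.3, -76.5, 260.5]
tool_rot: [-3.121, 0.009, -2.475]
force: [1.3, 0.2, -0.4]
width: -0.1
```

Request:
{"name": "carry_out", "arguments": {"series": [[[0, 0, 0, 0, 0, 0, 0], [0, 0, 0, 0, 0, 0, 0], [0, 0, 0, 0, 0, 0, 0]]]}}

```text
clock: 16.17
eef_pos: [608.0, -79.1, 257.2]
tool_rot: [-3.124, 0.007, -2.475]
force: [-0.4, 0.2, -0.4]
width: -0.5
```

Run:
```python
from h import *
st(); d=wsnap('w7'); print(proj(d,[[*j2w(x,y),z] for x,y,z in[(-100,-170,43),(-100,190,50),(-55,190,50),(-55,-170,50),(-11.3,-100,44),(-11.3+125*np.cos(1.55),-100+125*np.sin(1.55),43)]]).round(0))
d=snap('top','top7'); c=d['img'][165:315,220:435]
cv2.imwrite('pics/c7.png',cv2.resize(c,None,fx=3.6,fy=3.6,interpolation=cv2.INTER_CUBIC))
```

```text
t 16.17 jig [ 56.9 -46.4] z 257.2 rot [-3.124  0.007 -2.475] F [-0.4  0.2 -0.4] w -0.5 q [ 0.72  0.81 -1.21  1.59  0.8   1.29  1.62]
[[357. -72.]
 [632. 259.]
 [591. 291.]
 [314. -28.]
 [337.  86.]
 [438. 198.]]
```

View pics/w7.png

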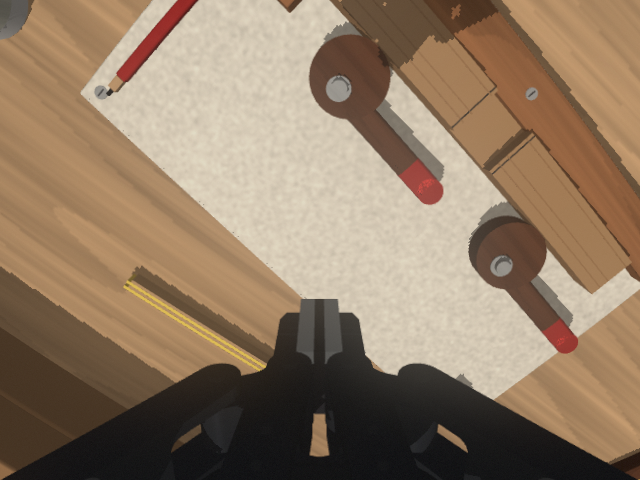

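View pics/top7.png

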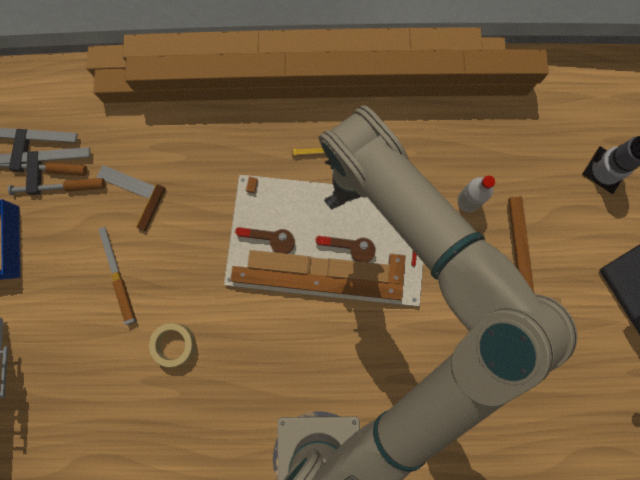

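Run:
```python
from h import *
d=dict(np.load('pics/top5.npz'))
for n,u,v,z in [('free cam',107,308,50),('free fence',102,370,50),('stop cam',609,357,50),('notch l',324,330,50),('notch r',391,340,50),('tip b',56,240,43),('tip a',345,271,43),('piv b',226,257,44),('piv a',517,288,44),('stop top',611,322,43)]:
    print(n,w2j(cr(d,u,v,z)).round(1))
c=d['img'][225:305,290:420]; cv2.imwrite('pics/c8.png',cv2.convertScaleAbs(cv2.resize(c,None,fx=6,fy=6,interpolation=cv2.INTER_CUBIC),alpha=1.8))
```

```text
free cam [-57.6 189.4]
free fence [-102.   187.1]
stop cam [ -54.2 -168.4]
notch l [-56.7  34. ]
notch r [-58.7 -13.9]
tip b [-11.5 233.7]
tip a [-11.7  24.2]
piv b [-10.9 110.1]
piv a [-10.9 -99.3]
stop top [ -28.  -168.3]
```

View pics/c8.png

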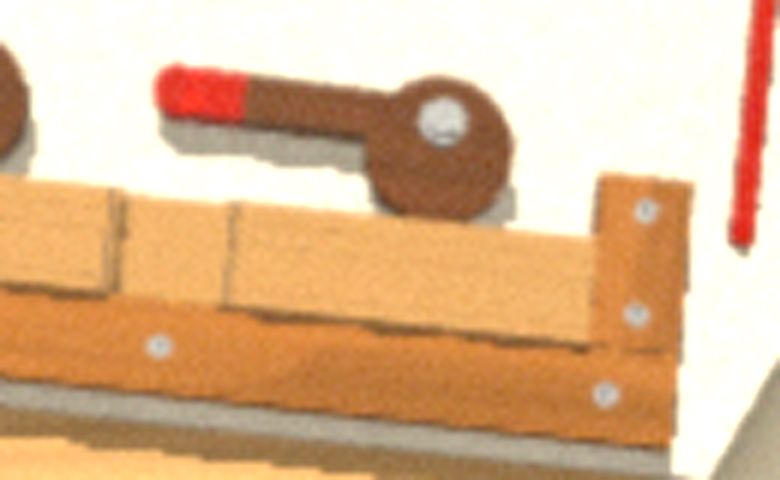

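All checks agree with the target state: the rail is against the stop and the fence, both levers are at about 1.55 rad, and the arm is clear. Handing in.

Run:
```python
from h import *
st(); print(finish_job())
```

```text
t 16.27 jig [ 57.  -46.6] z 256.8 rot [-3.125  0.007 -2.477] F [ 0.1 -0.  -0.5] w -0.3 q [ 0.72  0.81 -1.21  1.59  0.8   1.29  1.62]
the job is handed in; nothing more can be done
None
```

The rail is butted against the end stop and both cam levers are swung anticlockwise to their stops. I handed the job in at 16.3 s. I pushed with the closed fingertips only: first the rail's free end, then cam b, then cam a.

**Last checks:**
- **End stop:** the rail's end measured y = -168.4 mm and the stop face -168.3 mm. No gap shows in the picture.
- **Fence:** the rail's fence-side edge measured x = -102 mm against a nominal -100 mm, which is within the calibration error.
- **Levers:** both lie along the fence, with tips at x ≈ -11.6 mm. Each stalled at the end of its swing while the push rose to about 18 N along the push (about 21 N in all).
- **Other objects:** the glue, pencil, wedge, tape and other tools look unmoved in the pictures. The arm was touching nothing at the end.

**One thing went wrong:** after the second lever I retreated too far, and joints 3 and 7 ran up to their range limits (-1.25 and 2.94 rad). The wrist force read about 95 N for a moment, below the 120 N limit. The pictures showed no contact, and the force disappeared once I backed off. The readings put both joints at their limits, but they are rounded to 0.01 rad, so I can't rule out a tiny overrun.

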